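Slacken the knurled clamping ring of a cast holder

TASK

The plaster cast's mandrel is clamped in the bench holder by the big knurled ring. Slacken that ring by two full turns from tight, within a quarter of a turn either way, rolling it round with fingertip strokes across its knurled rim; nothing is to be lifted or carried. Do not touch the fresh plaster cast, leave the jar, bowl, rasp and brush where they are, and finish with the hand clear.

Things in the scene. Friction and masses are not known exactly. Their poses are not given: they have to be found in the camera images.
- ring_axis (a point): Fixed point on the axis of the knurled ring, mid-width of the ring while tight, 140 mm above the bench; it does not turn. Its y axis is the ring's level axis, pointing to the free end (open pipe end, away from the cast), z up, x level across the ring. The ring: bright steel collet nut, 88 mm diameter (radius 44 mm over the knurl), 26 mm wide; its top is 184 mm above the bench.
- ring (a joint): Turn of the ring, rad: 0 tight (its start), growing as it slackens, 6.283 a turn, stop at four turns. Right-hand thread: slackens anticlockwise seen facing the free end, so its top moves towards +x of ring_axis. It walks out 3 mm a turn along +y. Even drag of about 0.11 N m (2.5 N at the rim); it stays where left. The knurl grips a fingertip well: friction coefficient about 1 or more.
- ring_hole (a point): Middle of the single dark hole (11 mm diameter) in the ring's free face, 34.5 mm from the axis; turns with the ring and stands straight above the axis when the ring is tight. The face also bears a coned nose of 30 mm radius, 6 mm high, round the pipe.
- holder: Iron cast holder bolted to the bench. Origin on the bench, centre of its foot (180 mm x, 130 mm y, 14 mm thick), 55 mm along -y from under ring_axis, same axes. Level barrel of 38 mm radius from y -36 to 40 mm, flange of 41 mm radius right behind the ring (y 28 to 40), axis 140 mm up. A 28 mm steel pipe runs through it, its open end at y 125 mm, 57 mm beyond the tight ring's free face.
- cast: Fresh white plaster cast of a leg stump on the pipe, behind the holder; not to be touched. Origin on the ring's axis at the middle of the cast's flat near end, 165 mm along -y from ring_axis, same axes. From there it reaches 241 mm along -y, round, up to 60 mm radius (67 mm at the kneecap on top).
- jar: White jar with a lid, standing, 64 mm diameter, 95 mm high; origin at the centre of its underside. Leave alone.
- bowl: Steel mixing bowl, 150 mm rim diameter, 65 mm high; origin at the centre of its underside. Leave alone.
- rasp: Plaster rasp lying flat, about 250 mm long along its x (wooden handle to -x), 26 mm wide, 26 mm high at the handle; origin under its middle. Leave alone.
- brush: Flat brush lying down, 200 mm long along its x, about 20 mm high; origin under its middle. Leave alone.

How it is judged (in metres and radians):
On the way:
1. the ring has been slackened one full turn (value of joint ring above 6.28 rad), for 0.1 s.
At the end, for the whole second after the job is handed in: The clamping ring stands at rest between 1.75 and 2.25 turns (11.0 to 14.14 rad) from tight, and the jar, bowl, rasp and brush lie within 15 mm of where they were (value of joint ring between 11 and 14.14 rad and velocity of joint ring below 0.05 rad/s and distance of each of jar, bowl, rasp, brush from where it was at the start of the episode below 0.015 m); the robot touches nothing.
It fails at once if the plaster cast is touched (contact force between cast and anything else above 1 N).
It fails at once if the jar, bowl, rasp or brush is lifted or shoved more than 15 mm (distance of any of jar, bowl, rasp, brush from where it was at the start of the episode above 0.015 m).
It also fails if it takes over 67 s, if anything falls off the work surface, if the arm or the gripper's body presses on something with over 40 N, if the wrist force passes 120 N, or if a joint passes its speed limit or range.

ROBOT

A 7-joint arm with a two-finger parallel gripper is mounted at the origin on the work surface. World frame = base frame: x ahead of the robot, y to its left, z up, the work surface at z = 0. Lengths are in m, angles in degrees, forces in N, time in s.
With the tool pointing down it reaches from about 0.4 to 0.875 m from the base axis. Payload 19.3 kg.
Tool frame: the origin (TCP) lies on the front face of the gripper's body, between the roots of the fingers; the fingertips stand 73 mm ahead of it and the grasp point (between the pads) lies 54 mm ahead of it; z points along the fingers, y is the line along which they close (so a half turn about z gives the same grasp; the last joint's range is limited). The gripper opens to 85 mm and grips with 20 to 120 N. Pads are 22 mm wide; open, the fingers measure 114 mm over their backs; the gripper's body (76 mm by 85 mm) begins 54 mm behind the grasp point. The pads swing forward as they close: fully open they stand 13 mm farther back than shut.
Start: joints at [65.42, 29.874, -2.08, 91.645, 1.215, 58.505, -6.463], TCP at [0.219, -0.585, 0.304] pointing down, gripper open.
Joint ranges: [-166.77, 166.77], [-17.47, 122.26], [-85.68, 81.53], [9.62, 139.38], [-72.42, 252.41], [9.2, 110.78], [-144.41, 144.41]. Speed limits (degrees/s): [108.29, 108.29, 136.94, 136.94, 172.46, 172.46, 172.46].

INTERFACE

Orientations are given as [roll, pitch, yaw] about the fixed x, y, z axes, in that order (R = Rz(yaw) Ry(pitch) Rx(roll)).
In Python, from cell import arm, cams gives the robot as it stands. The module is installed in compiled form; this text tells all that it offers.
- The arm moves only by the tool play_rows, never from a script. Its argument "moves" is one flat list of numbers, 5 for each row, row after row: the gripper command: -1 is shut, 1 is fully open, values between are in proportion, then the shift along the world's x, y, z in cm, then the turn about the world's z in degrees. In form: [jaw, dx, dy, dz, spin, jaw, dx, dy, dz, spin, ...]. A call has 1 to 20 rows; each row shifts and turns the commanded pose from where the row before left it; what a row does not reach is not made up. A row lasts 1/12 s, in which the tool goes at most 41.7 mm and 7.16 degrees, less where a joint would pass 70% of its speed; a pose out of reach is approached as far as the arm can. A call with a gripper value outside its range is refused whole. The fingers move at their own pace and stop on an object; the grip force is fixed at half the most. Time passes only in rows, so rows that do not move let the fingers close. It gives the time, the measured TCP pose, the force, the opening and the grip force at its end, in the units of the state.
- arm.state(): the state, without advancing time (a new reading comes with each control period).
- cams.grab_frame(name): name is "scene" or "top" or "wrist"; returns a dict with "frame" (384x512x3 uint8, red, green, blue), "fx", "fy", "cx", "cy" (pixels), "k1" (the pictures are not rectified: a ray, as slopes to the right and down, at radius r is drawn at 1 + k1 r^2 times it, then the intrinsics apply), "R" (3x3) and "t" (3): a world point X has camera coordinates R X + t. Camera axes: x right, y down, z forward; pixel columns grow to the right and rows downward; lengths in m; the calibration is good to about 2 mm. A picture is of the moment at which its call begins. There is no depth.
- arm.job_done(): hands the job in; it is judged then, once.
The state is a dict: "time_s": time; "joint_pos": joint angles; "joint_vel": joint speeds; "effort": joint torques, N m; "tcp_pos": TCP position; "tool_rot": TCP orientation; "wrist_force": force on the tool from outside, world axes, zero at the start; "torque": the same for the moment, N m; "width": opening from 0.0 (shut) to 1.0 (fully open); "grasp_force": force on a finger pad.
Only numpy, scipy, OpenCV 4.12 (cv2) and the standard library are available. Lean on these libraries where they do the work, as an engineer would, in place of code of your own. Each camera call takes 0.05 s, during which the arm holds its last target. There are 200 camera calls.

## Working session

There is one attempt and no reset: what is moved stays moved. The work goes in short steps, Python scripts to look and compute and a tool call to move; the robot and the scene stay as the last step left them, time stands still between calls to the robot, and variables do not carry over. Pictures are saved under pics/ and viewed, at most 10 in all, crops included, and the job is handed in when it is done.

Besides the shell and the picture viewer there is one more tool, called after "Emit:" as name(argument=value, ...), one argument or row to a line, values as JSON. play_rows: Moves the arm, as the interface text tells. Its arguments: {"type":"object","properties":{"moves":{"type":"array"}},"required":["moves"]}

```bash
mkdir -p pics
cat > h.py <<'E'
import numpy as np, cv2
from cell import arm, cams
def save(n,f): cv2.imwrite(f'pics/{f}.png',n['frame'][:,:,::-1])
def ray(c,u,v):
    K=np.array([[c['fx'],0,c['cx']],[0,c['fy'],c['cy']],[0,0,1.]])
    p=cv2.undistortPoints(np.array([[[u,v]]],float),K,np.array([c['k1'],0,0,0.]))[0,0]
    R=np.array(c['R']);t=np.array(c['t'])
    return -R.T@t, R.T@np.array([p[0],p[1],1.])
def plane(c,u,v,z):
    o,d=ray(c,u,v); return o+d*(z-o[2])/d[2]
def proj(c,X):
    K=np.array([[c['fx'],0,c['cx']],[0,c['fy'],c['cy']],[0,0,1.]])
    return cv2.projectPoints(np.array(X,float).reshape(-1,1,3),cv2.Rodrigues(np.array(c['R'],float))[0],np.array(c['t'],float),K,np.array([c['k1'],0,0,0.]))[0][:,0]
E
python3 - <<'E'
from h import *
for n in ['scene','top']:
    c=cams.grab_frame(n); save(c,n+'0'); print(n,-np.array(c['R']).T@c['t'],c['fx'],np.array(c['R'])[2])
print(arm.state())
E
```

```text
scene [ 1.09798471 -0.08835548  0.65160362] 411.22039769277546 [-0.64245384  0.33778161 -0.68786383]
top [0.45340812 0.15336911 1.18711838] 477.0584540082504 [ 0.14370561  0.01906549 -0.98943681]
{'time_s': 0.1, 'joint_pos': array([65.41879454, 29.90564728, -2.08067463, 91.67107563,  1.21390311,
       58.50433601, -6.46271717]), 'joint_vel': array([ 0.03795062, -0.01984281, -0.05931285, -0.059086  , -0.10698152,
        0.01314085, -0.03100128]), 'effort': array([ 4.38021889e-03, -9.28480911e+01,  1.98451862e+00, -3.70527148e+01,
        1.80911383e-02,  5.45680930e-03, -5.49757624e-05]), 'tcp_pos': array([ 0.21936954, -0.58498733,  0.30338091]), 'tool_rot': array([-1.79941095e+02,  3.85335536e-03,  2.05576354e+01]), 'wrist_force': array([0.97275993, 0.00947935, 0.37534009]), 'torque': array([-0.0672455 , -0.00895917, -0.06369695]), 'grasp_force': 0.0, 'width': 1.0020575208255895}
```

View pics/top0.png

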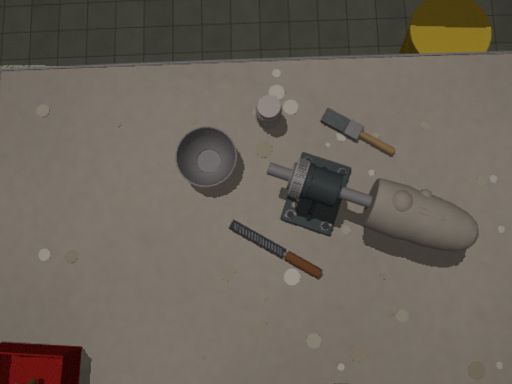

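View pics/scene0.png

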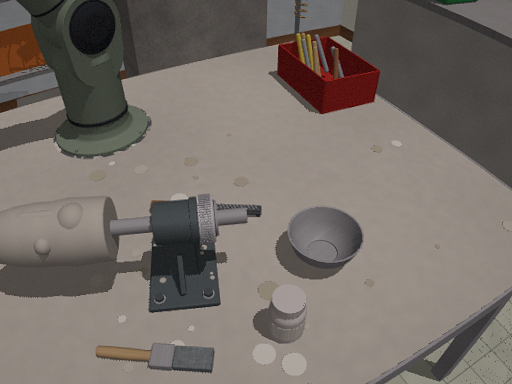

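The top view shows the pipe end near (270,169), the ring near (299,180), the holder at (320,190) and the cast at (420,213). The jar is at (268,108), the bowl at (207,157), the rasp from (232,225) to (320,270), and the brush near (358,132).

Run:
```python
from h import *
a=cv2.imread('pics/top0.png')[120:260,230:400]; b=cv2.imread('pics/scene0.png')[170:320,140:290]
a=cv2.convertScaleAbs(cv2.resize(a,(728,600),interpolation=2),alpha=1.6)
cv2.imwrite('pics/topc.png',a)
c=cams.grab_frame('top')
for n,p,z in [('pipe end top',(270,169),.154),('ring top',(299,180),.184),('cast near end',(372,201),.14),('jar',(268,103),.095),('bowl',(207,157),.065),('rasp0',(232,225),0.01),('rasp1',(320,270),.026),('brush0',(325,118),.01),('brush1',(393,150),.01)]: print(n,plane(c,*p,z).round(3))
```

```text
pipe end top [0.639 0.14  0.154]
ring top [0.608 0.079 0.184]
cast near end [ 0.564 -0.083  0.14 ]
jar [0.809 0.139 0.095]
bowl [0.689 0.289 0.065]
rasp0 [0.528 0.236 0.01 ]
rasp1 [0.413 0.026 0.026]
brush0 [ 0.793 -0.006  0.01 ]
brush1 [ 0.704 -0.172  0.01 ]
```

View pics/topc.png

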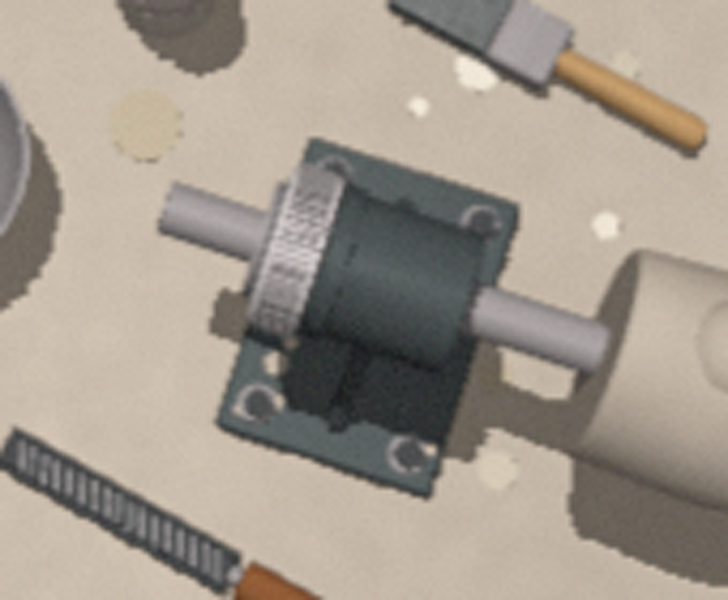

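The zoomed crop (scale 4.28, offset 230,120) shows the pipe's free end centred at (168,208). The pipe at the cast is at (600,347), and the ring band has corners (303,165), (345,178), (290,335) and (250,325).

Run:
```python
from h import *
c=cams.grab_frame('top'); s=cams.grab_frame('scene')
f=lambda u,v,z: plane(c,230+u/4.2824,120+v/4.2857,z)
e=f(168,208,.14); q=f(598,347,.14); q0=f(476,309,.14); q1=f(255,233,.14)
print(e,q1,q0,q,np.linalg.norm(e-q))
d=(e-q)/np.linalg.norm(e-q); print('yaw of ring y',np.degrees(np.arctan2(d[1],d[0])))
ax=e-.07*d; print('ring axis',ax, 'cast dist from pipe end',np.linalg.norm(q-e))
for p in [(303,165),(345,178),(290,335),(250,325)]:
  X=f(*p,.15); print(p, (X-ax)@d)
x=np.cross(d,[0,0,1]); print('x',x)
# predict in both views: ring top edges, foot corners
P=[ax+d*a+np.array([0,0,.044]) for a in(-.013,.013)]+[ax-.055*d+sx*.09*x+sy*.065*d-[0,0,.14-.014] for sx in(-1,1) for sy in(-1,1)]+[e]
u=proj(c,P); print(np.c_[(u[:,0]-230)*4.2824,(u[:,1]-120)*4.2857].round())
u=proj(s,P); print(u.round())
im=cv2.resize(s['frame'][170:320,140:290,::-1],(600,600),interpolation=2)
cv2.imwrite('pics/sc.png',im)
print(((u-[140,170])*4).round())
```

```text
[0.64307472 0.14108284 0.14      ] [0.62851617 0.09637493 0.14      ] [ 0.58538655 -0.01588983  0.14      ] [ 0.56386102 -0.07739516  0.14      ] 0.2323950208462928
yaw of ring y 70.07084539752533
ring axis [0.61921466 0.07527481 0.14      ] cast dist from pipe end 0.2323950208462928
(303, 165) 0.010294361144669547
(345, 178) -0.012322814111754751
(290, 335) -0.0101175981243613
(250, 325) 0.010819507649113248
x [ 0.94011481 -0.34085797  0.        ]
[[327. 243.]
 [277. 227.]
 [434. 498.]
 [217. 426.]
 [525. 202.]
 [312. 134.]
 [168. 208.]]
[[195. 202.]
 [210. 201.]
 [150. 237.]
 [211. 231.]
 [147. 311.]
 [219. 303.]
 [244. 216.]]
[[218. 128.]
 [281. 122.]
 [ 39. 268.]
 [285. 243.]
 [ 28. 563.]
 [315. 532.]
 [417. 183.]]
```

View pics/sc.png

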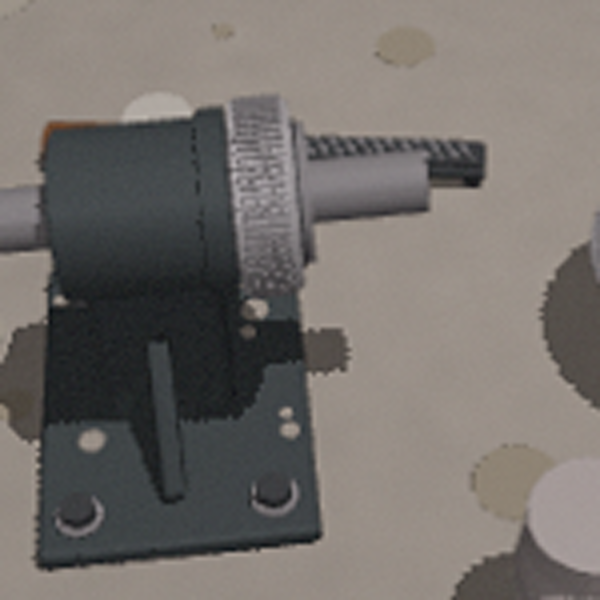

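Both views agree on the holder: the foot corners fit within about 2 mm, the ring axis is near (0.619, 0.075) and its y axis has yaw of about 70°. The hole faces away from both fixed cameras. I'll raise the arm and go over the ring.

Emit:
play_rows(
  moves=[-1, 0, 0, 3, 0, -1, 0, 0, 3, 0, -1, 0, 0, 3, 0, -1, 0, 0, 3, 0, -1, 1, 2, 2, 0, -1, 1.8, 3, 0, 2.5, -1, 1.8, 3, 0, 2.5, -1, 1.8, 3, 0, 2.5, -1, 1.8, 3, 0, 2.5, -1, 1.8, 3, 0, 2.5, -1, 1.8, 3, 0, 2.5, -1, 1.8, 3, 0, 2.5, -1, 1.8, 3, 0, 2.5, -1, 1.8, 3, 0, 2.5, -1, 1.8, 3, 0, 2.5, -1, 1.8, 3, 0, 2.5, -1, 1.8, 3, 0, 2.5, -1, 1.8, 3, 0, 2.5, -1, 1.8, 3, 0, 2.5, -1, 1.8, 3, 0, 2.5],
)

```text
time_s: 1.92
tcp_pos: [0.4999, -0.1136, 0.444]
tool_rot: [180.0, 0.0, 58.2]
wrist_force: [0.8, -0.6, 0.5]
width: 0.001
grasp_force: 0.0
```

Emit:
play_rows(
  moves=[-1, 1.7, 2.8, 0, 1.7, -1, 1.7, 2.8, 0, 1.7, -1, 1.7, 2.8, 0, 1.7, -1, 1.7, 2.8, 0, 1.7, -1, 1.7, 2.8, -1, 1.7, -1, 1.7, 2.8, -1, 1.7, -1, 1.7, 2.5, -1, 1.5, -1, 0, 0, -1, 0, -1, 0, 0, 0, 0],
)

```text
time_s: 2.67
tcp_pos: [0.6182, 0.0792, 0.4013]
tool_rot: [-179.8, 0.1, 69.9]
wrist_force: [0.2, -0.3, -0.1]
width: 0.004
grasp_force: 0.0
```

Run:
```python
from h import *
c=cams.grab_frame('wrist'); save(c,'w0'); print(-np.array(c['R']).T@c['t'],np.array(c['R'])[2],c['fx'])
s=arm.state(); print(s['tcp_pos'],s['tool_rot'],s['joint_pos'],s['wrist_force'])
```

```text
[0.64455864 0.15297233 0.47201126] [-0.10992492 -0.28984713 -0.95073927] 309.3529433749633
[0.61816712 0.07782127 0.4027708 ] [-1.79884519e+02  6.65412568e-02  6.97821976e+01] [  7.37396195  27.44483814 -30.27018142  83.4311556   14.03252651
  73.03626886 -44.42859751] [ 0.37301083 -0.50097261  0.49325528]
```

View pics/w0.png

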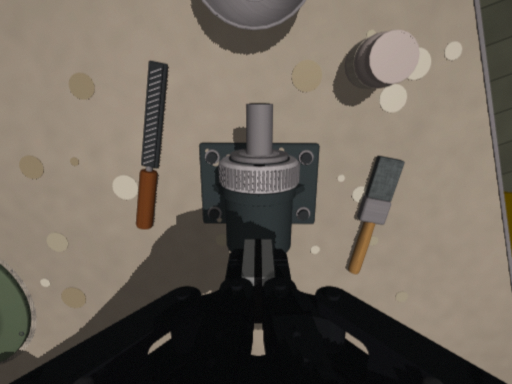

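The wrist view shows the ring at (260,172) with its free face towards the camera, and the pipe up to (259,104). The shut fingers end at (258,240). I'll check my ring estimate against this view.

```bash
cat >> h.py <<'E'
D=np.array([np.cos(np.radians(70)),np.sin(np.radians(70)),0]); XR=np.array([D[1],-D[0],0]); AX=np.array([.619,.075,.14])
def rp(x,y,z): return AX+XR*x+D*y+np.array([0,0,z])
E
python3 - <<'E'
from h import *
c=cams.grab_frame('wrist')
P={'pipe end':rp(0,.07,0),'ring L':rp(-.044,.013,0),'ring R':rp(.044,.013,0),'top f':rp(0,.013,.044),'top b':rp(0,-.013,.044),'foot':0}
for k,v in P.items():
  if k!='foot': print(k,proj(c,v)[0].round(1))
print(proj(c,[rp(a*.09,b*.065-.055,-.126) for a in(-1,1) for b in(-1,1)]).round(1))
im=c['frame'][90:240,190:330,::-1]; cv2.imwrite('pics/w0c.png',cv2.convertScaleAbs(cv2.resize(im,(560,600),interpolation=2),alpha=1.5))
E
```

```text
pipe end [260.4 104.1]
ring L [220.3 158.6]
ring R [300.9 158.2]
top f [260.9 167.6]
top b [260.9 193.5]
[[204.5 224.3]
 [199.3 143.7]
 [316.  223.9]
 [320.7 143.1]]
```

View pics/w0c.png

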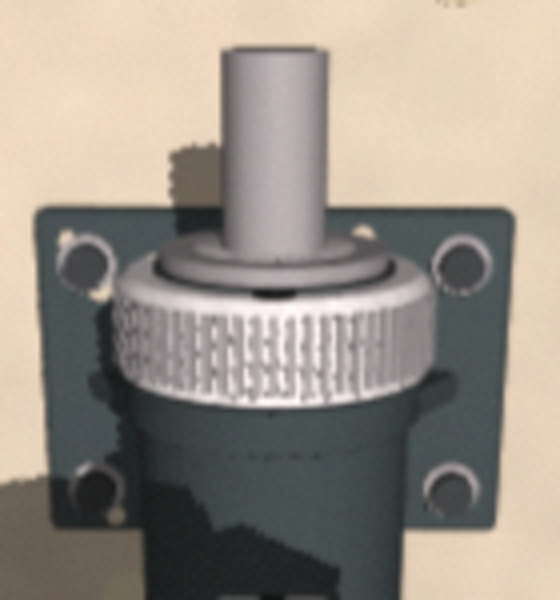

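The hole is at crop (275,293), so near px (259,163), straight up as expected for tight. Ring centre agrees within about 2 mm. I'll move to the −x side of the ring and come down close.

Emit:
play_rows(
  moves=[-1, -1, 0.5, -3, 0.2, -1, -1, 0.5, -3, 0, -1, 0, 0, -3, 0, -1, 0, 0, -3, 0, -1, 0, 0, -1.4, 0, -1, 0, 0, 0, 0, -1, 0, 0, 0, 0],
)

```text
time_s: 3.35
tcp_pos: [0.5987, 0.0868, 0.2709]
tool_rot: [180.0, 0.0, 69.9]
wrist_force: [0.4, -0.4, 1.1]
width: 0.004
grasp_force: 0.0
```

Emit:
play_rows(
  moves=[-1, 0, 0, -0.5, 0, -1, 0, 0, -0.5, 0, -1, 0, 0, -0.3, 0, -1, 0, 0, 0, 0, -1, 0, 0, 0, 0],
)

```text
time_s: 3.77
tcp_pos: [0.5985, 0.0878, 0.2571]
tool_rot: [180.0, -0.0, 70.0]
wrist_force: [-0.9, -0.0, -0.2]
width: -0.001
grasp_force: 0.0
```

Emit:
play_rows(
  moves=[-1, 0, 0, -0.2, 0, -1, 0, 0, -0.1, 0, -1, 0, 0, 0, 0],
)

```text
time_s: 4.02
tcp_pos: [0.5985, 0.0878, 0.2539]
tool_rot: [180.0, -0.0, 70.0]
wrist_force: [0.3, 0.7, 1.1]
width: -0.001
grasp_force: 0.5
```

Emit:
play_rows(
  moves=[-1, 0.47, -0.17, 0, 0, -1, 0.47, -0.17, 0, 0, -1, 0.47, -0.17, 0, 0, -1, 0.47, -0.17, 0, 0],
)

```text
time_s: 4.35
tcp_pos: [0.6185, 0.0808, 0.2564]
tool_rot: [179.8, -0.1, 69.9]
wrist_force: [-5.1, -3.4, 28.9]
width: 0.002
grasp_force: 14.6
```

Emit:
play_rows(
  moves=[-1, 0.47, -0.17, 0.1, 0, -1, 0.47, -0.17, 0, 0, -1, 0.47, -0.17, 0, 0, -1, 0.47, -0.17, 0, 0, -1, 0.47, -0.17, 0, 0, -1, 0, 0, 2, 0, -1, 0, 0, 2, 0, -1, 0, 0, 0, 0],
)

```text
time_s: 5.02
tcp_pos: [0.642, 0.0727, 0.2982]
tool_rot: [179.8, -0.1, 69.9]
wrist_force: [1.4, 0.7, 0.4]
width: -0.001
grasp_force: 0.0
```

```bash
cat >> h.py <<'E'
def hole(y=.013):
    """unwrap ring free face around the hole radius, return darkest angles (slacken positive, from top)"""
    c=cams.grab_frame('wrist'); g=cv2.GaussianBlur(cv2.cvtColor(c['frame'],cv2.COLOR_RGB2GRAY),(3,3),0)
    A=np.radians(np.arange(-180,180,5)); out=[]
    for r in (.0345,):
        uv=proj(c,[rp(r*np.sin(a)-.0016,y,r*np.cos(a)) for a in A]).astype(np.float32)
        out=cv2.remap(g,uv[:,:1],uv[:,1:],cv2.INTER_LINEAR)[:,0]
    return c,np.degrees(A).astype(int),out,uv
E
python3 - <<'E'
from h import *
s=arm.state(); print(s['tcp_pos'],s['wrist_force'])
c,A,o,uv=hole(.013)
print([(int(a),int(v)) for a,v in zip(A,o) if abs(a)<120])
u=uv[36]; print(u)
x0,y0=int(u[0])-70,max(0,int(u[1])-60)
cv2.imwrite('pics/w1.png',cv2.convertScaleAbs(cv2.resize(c['frame'][y0:y0+120,x0:x0+150,::-1],None,fx=4,fy=4,interpolation=2),alpha=1.5)); print(x0,y0)
E
```

```text
[0.64198642 0.07271353 0.29820596] [1.38535191 0.68225875 0.39276336]
[(-119, 61), (-115, 61), (-110, 63), (-105, 66), (-100, 53), (-95, 33), (-90, 41), (-85, 66), (-80, 81), (-75, 88), (-70, 92), (-65, 93), (-59, 93), (-55, 94), (-50, 97), (-45, 100), (-40, 112), (-35, 121), (-29, 127), (-25, 135), (-20, 140), (-14, 144), (-10, 149), (-5, 149), (0, 152), (5, 147), (10, 150), (14, 155), (20, 155), (25, 150), (29, 144), (35, 143), (40, 137), (45, 122), (50, 102), (55, 75), (59, 70), (65, 93), (70, 97), (75, 93), (80, 92), (85, 91), (90, 91), (95, 90), (100, 88), (105, 82), (110, 65), (115, 44), (119, 56)]
[222.6025  205.73032]
152 145
```

View pics/w1.png

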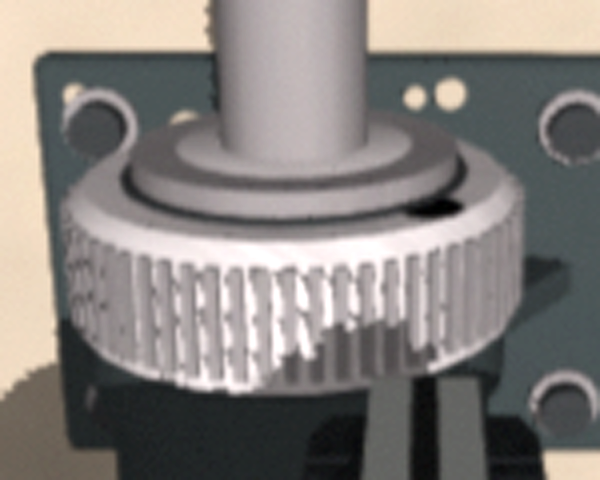

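Stroke 1 worked: the hole has moved to crop (433,208), i.e. px (260,197), about 55° towards +x. Next I return to the start side for longer strokes that follow the arc.

Emit:
play_rows(
  moves=[-1, -2.54, 0.93, 0, 0, -1, -2.54, 0.93, 0, 0, -1, 0, 0, 0, 0, -1, 0, 0, 0, 0, -1, 0, 0, 0, 0],
)

```text
time_s: 5.48
tcp_pos: [0.5903, 0.0907, 0.2946]
tool_rot: [180.0, 0.0, 69.9]
wrist_force: [0.6, 0.1, 0.3]
width: -0.0
grasp_force: 0.0
```

```bash
cat >> h.py <<'E'
def ang(c,u,v,turns=0.):
    """hole pixel -> degrees from top, on the face plane; also radius check"""
    o,d=ray(c,u,v); n=D@(rp(0,.013+.003*turns,0)-o)/(D@d); q=o+n*d-AX
    x=q@XR+.0016; return np.degrees(np.arctan2(x,q[2])), np.hypot(x,q[2])
def loc():
    s=arm.state(); q=s['tcp_pos']-AX; return round(1e3*(q@XR+.0016),1),round(1e3*(q@D),1),round(1e3*s['tcp_pos'][2],1),s['time_s']
E
python3 - <<'E'
from h import *
print(loc())
c=cams.grab_frame('wrist'); 
uv=proj(c,[rp(.0345*np.sin(a)-.0016,.0135,.0345*np.cos(a)) for a in np.radians(np.arange(0,120,10))]); print(uv.round(0).tolist())
g=cv2.cvtColor(c['frame'],cv2.COLOR_RGB2GRAY)
x0,y0=uv.min(0).astype(int)-12; x1,y1=uv.max(0).astype(int)+12
m=(g[y0:y1,x0:x1]<25).astype(np.uint8); n,l,st,ce=cv2.connectedComponentsWithStats(m)
for i in range(1,n):
    if st[i,4]>4:
        u,v=ce[i]+[x0,y0]; print(st[i],u.round(1),v.round(1),ang(c,u,v,.15))
E
```

```text
(np.float64(-30.8), np.float64(5.0), np.float64(294.6), 5.4833)
[[306.0, 205.0], [315.0, 205.0], [323.0, 204.0], [331.0, 203.0], [337.0, 201.0], [341.0, 199.0], [345.0, 197.0], [346.0, 194.0], [346.0, 192.0], [345.0, 190.0], [342.0, 187.0], [338.0, 185.0]]
[42 22 13  4 38] 341.0 196.7 (np.float64(57.995971827363796), np.float64(0.03234017877583758))
```

Emit:
play_rows(
  moves=[-1, 0, 0, -3, 0, -1, 0, 0, -1.5, 0, -1, 0, 0, 0, 0, -1, 0.94, -0.34, 0.35, 0, -1, 0.94, -0.34, 0.2, 0, -1, 0.94, -0.34, 0, 0, -1, 0.94, -0.34, 0, 0, -1, 0.94, -0.34, -0.2, 0, -1, 0.94, -0.34, -0.35, 0],
)

```text
time_s: 6.28
tcp_pos: [0.6475, 0.07, 0.2501]
tool_rot: [180.0, -0.0, 69.9]
wrist_force: [-1.3, 0.2, -0.5]
width: 0.004
grasp_force: 0.0
```

Emit:
play_rows(
  moves=[-1, 0, 0, 3, 0, -1, 0, 0, 1.5, 0, -1, -2.82, 1.02, 0, 0, -1, -2.82, 1.02, 0, 0, -1, 0, 0, 0, 0, -1, 0, 0, 0, 0],
)

```text
time_s: 6.78
tcp_pos: [0.5897, 0.0913, 0.295]
tool_rot: [180.0, 0.0, 70.0]
wrist_force: [1.6, -0.7, 0.1]
width: -0.001
grasp_force: 0.0
```

```bash
cat >> h.py <<'E'
def find(turns):
    c=cams.grab_frame('wrist'); y=.013+.003*turns
    uv=proj(c,[rp(r*np.sin(a)-.0016,y,r*np.cos(a)) for r in (.029,.041) for a in np.radians(np.arange(-120,121,10))])
    g=cv2.cvtColor(c['frame'],cv2.COLOR_RGB2GRAY)
    x0,y0=uv.min(0).astype(int)-4; x1,y1=uv.max(0).astype(int)+4
    n,l,st,ce=cv2.connectedComponentsWithStats((g[y0:y1,x0:x1]<30).astype(np.uint8))
    for i in range(1,n):
        u,v=ce[i]+[x0,y0]; a,r=ang(c,u,v,turns)
        if st[i,4]>5 and abs(r-.0345)<.006: print('hole?',st[i],round(a),round(r*1e3,1))
    print(loc()); return c
E
python3 -c "from h import *; save(find(.4),'w2')"
```

```text
hole? [15  7  2  5  7] -104 33.3
(np.float64(-30.6), np.float64(5.0), np.float64(294.8), 6.8333)
```

Emit:
play_rows(
  moves=[-1, 0, 0, -3, 0, -1, 0, 0, -1.5, 0, -1, 0, 0, 0, 0, -1, 0.94, -0.34, 0.35, 0, -1, 0.94, -0.34, 0.2, 0, -1, 0.94, -0.34, 0, 0, -1, 0.94, -0.34, 0, 0, -1, 0.94, -0.34, -0.2, 0, -1, 0.94, -0.34, -0.35, 0, -1, 0, 0, 3, 0, -1, 0, 0, 1.5, 0, -1, -2.82, 1.02, 0, 0, -1, -2.82, 1.02, 0, 0, -1, 0, 0, 0, 0, -1, 0, 0, 0, 0],
)

```text
time_s: 8.08
tcp_pos: [0.59, 0.091, 0.2949]
tool_rot: [180.0, 0.0, 70.0]
wrist_force: [0.6, -0.6, 0.7]
width: 0.001
grasp_force: 0.0
```

```bash
python3 -c "from h import *; find(.5)"
```

```text
(np.float64(-30.2), np.float64(5.0), np.float64(294.8), 8.1333)
```

Emit:
play_rows(
  moves=[-1, 0, 0, -3, 0, -1, 0, 0, -1.5, 0, -1, 0, 0, 0, 0, -1, 0.94, -0.34, 0.35, 0, -1, 0.94, -0.34, 0.2, 0, -1, 0.94, -0.34, 0, 0, -1, 0.94, -0.34, 0, 0, -1, 0.94, -0.34, -0.2, 0, -1, 0.94, -0.34, -0.35, 0, -1, 0, 0, 3, 0, -1, 0, 0, 1.5, 0, -1, -2.82, 1.02, 0, 0, -1, -2.82, 1.02, 0, 0, -1, 0, 0, 0, 0, -1, 0, 0, 0, 0],
)

```text
time_s: 9.38
tcp_pos: [0.5902, 0.0909, 0.2948]
tool_rot: [180.0, 0.0, 70.0]
wrist_force: [0.8, 0.4, -0.6]
width: -0.001
grasp_force: 0.0
```

```bash
python3 -c "from h import *; find(.7)"
```

```text
hole? [ 6  8 12  4 39] -100 36.4
(np.float64(-30.1), np.float64(4.9), np.float64(294.7), 9.4333)
```

Emit:
play_rows(
  moves=[-1, 0, 0, -3, 0, -1, 0, 0, -1.5, 0, -1, 0, 0, 0, 0, -1, 0.94, -0.34, 0.35, 0, -1, 0.94, -0.34, 0.2, 0, -1, 0.94, -0.34, 0, 0, -1, 0.94, -0.34, 0, 0, -1, 0.94, -0.34, -0.2, 0, -1, 0.94, -0.34, -0.35, 0, -1, 0, 0, 3, 0, -1, 0, 0, 1.5, 0, -1, -2.82, 1.02, 0, 0, -1, -2.82, 1.02, 0, 0, -1, 0, 0, 0, 0, -1, 0, 0, 0, 0],
)

```text
time_s: 10.68
tcp_pos: [0.5902, 0.0909, 0.2948]
tool_rot: [180.0, 0.0, 70.0]
wrist_force: [-0.1, -0.7, -0.4]
width: 0.002
grasp_force: 0.0
```

Run:
```python
from h import *
c=find(.9); u=proj(c,rp(-.0016,.015,.0345))[0].astype(int); print(u)
x0,y0=u[0]-75,u[1]-60
cv2.imwrite('pics/w3.png',cv2.convertScaleAbs(cv2.resize(c['frame'][y0:y0+120,x0:x0+150,::-1],None,fx=4,fy=4,interpolation=2),alpha=1.5))
```

```text
(np.float64(-30.0), np.float64(4.9), np.float64(294.7), 10.7333)
[306 203]
```

View pics/w3.png

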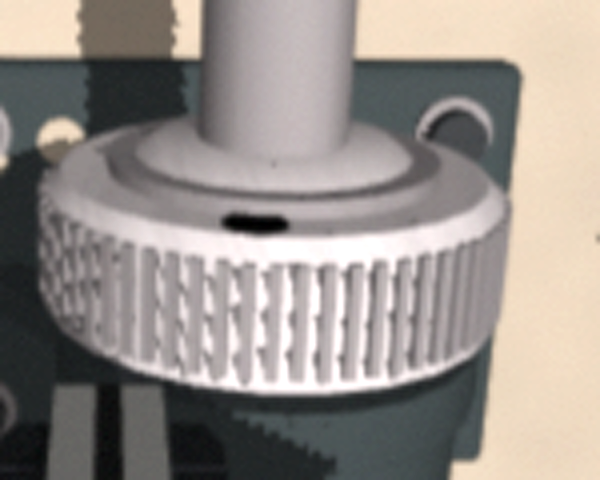

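The hole is at crop (255,223), so px (294.8,198.8), just left of the top. Nearly one full turn is done, at about 73° a stroke.

Run:
```python
from h import *
c=cams.grab_frame('wrist')
for t in (0.5,.95,1.5): print(ang(c,294.8,198.8,t))
print(proj(c,[rp(-.0016,.013+.003*.97,.0345),rp(-.0016,.013+.003*.97,.044)]),)
```

```text
(np.float64(-12.52595517410465), np.float64(0.025250076545797882))
(np.float64(-11.801108270496519), np.float64(0.029210014013575748))
(np.float64(-11.1442362969144), np.float64(0.03405464516096453))
[[304.97101169 201.60909437]
 [307.18716463 206.65980769]]
```

Ring at about 348°; five more identical strokes should give about 711°.

Emit:
play_rows(
  moves=[-1, 0, 0, -3, 0, -1, 0, 0, -1.5, 0, -1, 0, 0, 0, 0, -1, 0.94, -0.34, 0.35, 0, -1, 0.94, -0.34, 0.2, 0, -1, 0.94, -0.34, 0, 0, -1, 0.94, -0.34, 0, 0, -1, 0.94, -0.34, -0.2, 0, -1, 0.94, -0.34, -0.35, 0, -1, 0, 0, 3, 0, -1, 0, 0, 1.5, 0, -1, -2.82, 1.02, 0, 0, -1, -2.82, 1.02, 0, 0, -1, 0, 0, 0, 0, -1, 0, 0, 0, 0],
)

```text
time_s: 12.03
tcp_pos: [0.5901, 0.0911, 0.2949]
tool_rot: [180.0, 0.0, 70.0]
wrist_force: [0.9, -0.6, 0.2]
width: 0.002
grasp_force: 0.0
```

```bash
sed -i 's/turns); y=/turns); y=/; s/abs(r-.0345)<.006/abs(r-.0345)<.010/' h.py; python3 -c "from h import *; find(1.2)"
```

```text
hole? [99 14 13  4 44] 73 33.7
(np.float64(-30.2), np.float64(5.0), np.float64(294.7), 12.0833)
```

Emit:
play_rows(
  moves=[-1, 0, 0, -3, 0, -1, 0, 0, -1.5, 0, -1, 0, 0, 0, 0, -1, 0.94, -0.34, 0.35, 0, -1, 0.94, -0.34, 0.2, 0, -1, 0.94, -0.34, 0, 0, -1, 0.94, -0.34, 0, 0, -1, 0.94, -0.34, -0.2, 0, -1, 0.94, -0.34, -0.35, 0, -1, 0, 0, 3, 0, -1, 0, 0, 1.5, 0, -1, -2.82, 1.02, 0, 0, -1, -2.82, 1.02, 0, 0, -1, 0, 0, 0, 0, -1, 0, 0, 0, 0],
)

```text
time_s: 13.33
tcp_pos: [0.5902, 0.0909, 0.2948]
tool_rot: [180.0, 0.0, 70.0]
wrist_force: [2.0, -0.4, 0.1]
width: -0.001
grasp_force: 0.0
```

Emit:
play_rows(
  moves=[-1, 0, 0, -3, 0, -1, 0, 0, -1.5, 0, -1, 0, 0, 0, 0, -1, 0.94, -0.34, 0.35, 0, -1, 0.94, -0.34, 0.2, 0, -1, 0.94, -0.34, 0, 0, -1, 0.94, -0.34, 0, 0, -1, 0.94, -0.34, -0.2, 0, -1, 0.94, -0.34, -0.35, 0, -1, 0, 0, 3, 0, -1, 0, 0, 1.5, 0, -1, -2.82, 1.02, 0, 0, -1, -2.82, 1.02, 0, 0, -1, 0, 0, 0, 0, -1, 0, 0, 0, 0],
)

```text
time_s: 14.58
tcp_pos: [0.5903, 0.0909, 0.2948]
tool_rot: [180.0, 0.0, 70.0]
wrist_force: [2.1, -0.8, 1.2]
width: 0.003
grasp_force: 0.0
```

Emit:
play_rows(
  moves=[-1, 0, 0, -3, 0, -1, 0, 0, -1.5, 0, -1, 0, 0, 0, 0, -1, 0.94, -0.34, 0.35, 0, -1, 0.94, -0.34, 0.2, 0, -1, 0.94, -0.34, 0, 0, -1, 0.94, -0.34, 0, 0, -1, 0.94, -0.34, -0.2, 0, -1, 0.94, -0.34, -0.35, 0, -1, 0, 0, 3, 0, -1, 0, 0, 1.5, 0, -1, -2.82, 1.02, 0, 0, -1, -2.82, 1.02, 0, 0, -1, 0, 0, 0, 0, -1, 0, 0, 0, 0],
)

```text
time_s: 15.83
tcp_pos: [0.5904, 0.0908, 0.2947]
tool_rot: [180.0, 0.0, 70.0]
wrist_force: [0.4, -0.1, 0.7]
width: 0.0
grasp_force: 0.0
```

```bash
python3 -c "from h import *; find(1.8)"
```

```text
hole? [ 7 10 12  4 39] -90 34.7
(np.float64(-29.9), np.float64(4.9), np.float64(294.6), 15.8833)
```

Emit:
play_rows(
  moves=[-1, 0, 0, -3, 0, -1, 0, 0, -1.5, 0, -1, 0, 0, 0, 0, -1, 0.94, -0.34, 0.35, 0, -1, 0.94, -0.34, 0.2, 0, -1, 0.94, -0.34, 0, 0, -1, 0.94, -0.34, 0, 0, -1, 0.94, -0.34, -0.2, 0, -1, 0.94, -0.34, -0.35, 0, -1, 0, 0, 3, 0, -1, 0, 0, 1.5, 0, -1, -1.41, 0.5, 1, 0, -1, -1.41, 0.5, 2, 0, -1, 0, 0, 2, 0, -1, 0, 0, 0, 0, -1, 0, 0, 0, 0, -1, 0, 0, 0, 0, -1, 0, 0, 0, 0],
)

```text
time_s: 17.38
tcp_pos: [0.6185, 0.0801, 0.3436]
tool_rot: [-179.9, 0.0, 69.9]
wrist_force: [1.0, -0.1, 0.5]
width: 0.0
grasp_force: 0.0
```

Run:
```python
from h import *
c=find(1.97); u=proj(c,rp(-.0016,.019,.0345))[0].astype(int); print(u)
x0,y0=u[0]-75,u[1]-60
cv2.imwrite('pics/w4.png',cv2.convertScaleAbs(cv2.resize(c['frame'][y0:y0+120,x0:x0+150,::-1],None,fx=4,fy=4,interpolation=2),alpha=1.5)); print(x0,y0)
s=arm.state(); print(s['wrist_force'],s['joint_vel'])
```

```text
hole? [42 16 12  2 22] -4 25.2
(np.float64(-0.8), np.float64(4.8), np.float64(343.7), 17.4333)
[259 177]
184 117
[-0.32816634 -0.23994266  0.4264333 ] [-0.01108672 -0.36867993 -0.16476038  0.12058633  0.0157437   0.03753118
 -0.01612696]
```

View pics/w4.png

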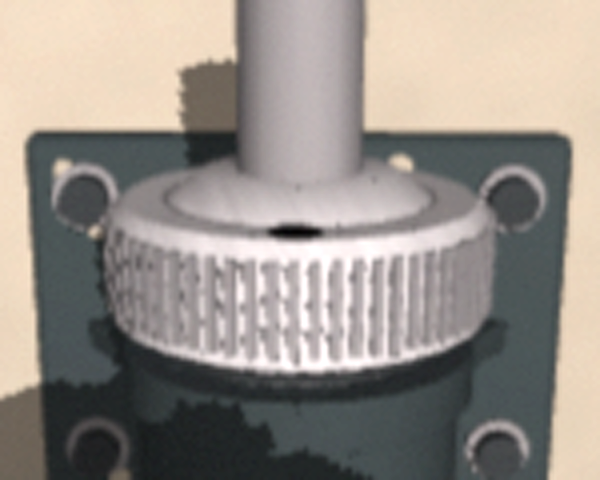

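The hole is back at the top, at crop (295,231), and the ring has visibly walked out from the flange, so it stands at about two turns. The hand is clear, 86 mm above the ring, so I'm handing in.

```bash
python3 -c "from cell import arm; print(arm.job_done())"
```

```text
the job is handed in; nothing more can be done
None
```

I slackened the ring by about two full turns (hole back within about 4° of straight up, ring visibly walked out from the flange) and handed the job in at about 17.5 s with the hand clear above it; the hand-in call returned no verdict.

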